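Open the filter hatch of the clipper vacuum

ROBOT

A 6-joint arm with a two-finger parallel gripper is mounted at the origin on the work surface. World frame = base frame: x ahead of the robot, y to its left, z up, the work surface at z = 0. Lengths are in mm, angles in rad, forces in N, time in s.
With the tool pointing down it reaches from about 275 to 750 mm from the base axis. Payload 10.2 kg.
Tool frame: the origin (TCP) lies midway between the tips of the shut fingers; the grasp point (between the pads) lies 19 mm behind it; z points along the fingers, y is the line along which they close (so a half turn about z gives the same grasp; the last joint's range is limited). The gripper opens to 85 mm and grips with 20 to 120 N. Pads are 22 mm wide; open, the fingers measure 114 mm over their backs; the gripper's body (76 mm by 85 mm) begins 54 mm behind the grasp point. The pads swing forward as they close: fully open they stand 13 mm farther back than shut.
Start: joints at [1.003, 0.313, 1.498, -0, 1.331, -0.223], TCP at [177.467, 494.102, 231.294] pointing down, gripper open.
Joint ranges: [-2.94, 2.94], [-0.97, 2.17], [0.19, 2.56], [-1.23, 4.37], [0.02, 3.11], [-2.88, 2.88]. Speed limits (rad/s): [2.39, 2.39, 3.01, 3.14, 3.14, 3.14].

INTERFACE

Orientations are given as a unit quaternion [w, x, y, z].
In Python, from rig import ctrl gives the robot as it stands.
- The arm moves only by the tool send_rows, never from a script. Its argument "targets" is a list of rows, each an object with "offset": the shift along the world's x, y, z in cm, a list of three; "spin": the turn about the world's z in rad. A call has 1 to 8 rows; each row is the pose to reach, as a shift and turn from the pose commanded when the call began; what a row does not reach only later rows make up. A row lasts 1/12 s, in which the tool goes at most 41.7 mm and 7.16 degrees, less where a joint would pass 70% of its speed; a pose out of reach is approached as far as the arm can. A call with a gripper value outside its range is refused whole. "grip" is the opening, from 0 (shut) to 1 (fully open), set as the call begins (left out, the last holds). The fingers move at their own pace and stop on an object; "squeeze" is the grip in N (left out, the last holds). Time passes only in rows, so rows that repeat a pose let the fingers close. It gives the time, the measured TCP pose, the force, the opening and the grip force at its end, in the units of the state.
- ctrl.sense(): the state, without advancing time (a new reading comes with each control period).
- ctrl.capture(name): name is "side" or "top" or "wrist"; returns (picture, depth): 400x640x3 uint8, red, green, blue; 400x640 float32, mm along the optical axis (not along the pixel's ray), 0 where there is no reading.
- ctrl.calibration(name): a dict with "fx", "fy", "cx", "cy" (pixels), "k1" (the pictures are not rectified: a ray, as slopes to the right and down, at radius r is drawn at 1 + k1 r^2 times it, then the intrinsics apply), "view" (4x4, takes a point from world to camera coordinates); the wrist camera has in their place "mount" (4x4, takes a point from camera to tool coordinates, whose origin is the TCP and whose axes are the flange's). Camera axes: x right, y down, z forward; pixel columns grow to the right and rows downward; lengths in mm; the calibration is good to about 2 mm. A picture is of the moment at which its call begins: read the wrist's pose just before it. calibration takes no time and is no camera call.
- ctrl.finish_job(): hands the job in; it is judged then, once.
Trained networks look in the newest picture that a camera, given by its name, has taken for a name from the list of things; names that differ only in an ending like _2 or _b are one class to them, and where a whole thing is asked for, a point or a joint stands for the part that bears it (a point fixed in the world has none). Each returns a list of dicts, best first, with "conf" (0 to 1); they miss things now and then, are a little off and sometimes report something else, mostly with a low value. They report only what shows in the picture. A call takes as long as a camera call. They do not tell look-alikes from the thing itself.
- ctrl.search_frame(camera, query): "box" ([left, top, right, bottom] in pixels, round what is visible of it).
- ctrl.place_of(camera, query): "uv" ([column, row] in pixels: a listed point, or the origin of a listed thing).
The state is a dict: "time_s": time; "joints": joint angles; "dq": joint speeds; "tau": joint torques, N m; "eef_pos": TCP position; "ee_rot": TCP orientation; "force": force on the tool from outside, world axes, zero at the start; "wrist_torque": the same for the moment, N m; "grip_width": opening from 0.0 (shut) to 1.0 (fully open); "grip_force": force on a finger pad.
Only numpy, scipy, OpenCV 4.12 (cv2) and the standard library are available. Lean on these libraries where they do the work, as an engineer would, in place of code of your own. Each camera call takes 0.05 s, during which the arm holds its last target. There are 200 camera calls.

TASK

The clipper vacuum's filter is due for a clean: swing the three turn buttons on top of the unit well clear of the filter hatch, then lift the hatch out by its handle and lay it down gently, flat and handle up, on the silicone mat. Leave the comb on the mat and everything else on the cart where they are.

Things in the scene. Friction and masses are not known exactly. Their poses are not given: they have to be found in the camera images.
- vac: Clipper vacuum unit: heavy fixed grey box, 280 (x) x 270 (y) x 130 mm tall, on the left or right of the cart. Origin: centre of its underside; x points from its front (one turn button) to its rear (two), z up. The level top deck (130 mm up) has a 124 (x) x 154 (y) mm opening centred on the origin; the hatch sits in it on a ledge, flush with the deck, 2 mm clearance all round
- btn_front_pivot (a point): Pivot of the front turn button, at deck height, at x = -75, y = 0 mm of the vacuum; axes as the vacuum's. Each button is a black wing 16 mm wide, pivoted on a screw at one end, its round other end 35 mm from the pivot; underside 2 mm, top 6 mm above the deck. On it, from 9 to 31 mm from the pivot, stands a thumb rib 8 mm wide that reaches 18 mm above the deck
- btn_rear_l_pivot (a point): Pivot of the rear left turn button (same shape), at deck height, at x = 75, y = 45 mm of the vacuum; axes as the vacuum's
- btn_rear_r_pivot (a point): Pivot of the rear right turn button (same shape), at deck height, at x = 75, y = -45 mm of the vacuum; axes as the vacuum's
- btn_front (a joint): Angle of the front turn button (rad): 0 = wing points along the vacuum's +x, 20 mm of it over the hatch; positive = counterclockwise from above. Starts within 0.5 of 0. Turns either way up to 2.9 with light friction (about 1.5 N pushed at the rib) and stays where left. Clear of the hatch beyond 1.35 either way; at 1.57 it lies along the hatch's edge
- btn_rear_l (a joint): Angle of the rear left turn button (rad): 0 = wing points along the vacuum's -x, over the hatch; positive = counterclockwise from above; otherwise as btn_front
- btn_rear_r (a joint): Angle of the rear right turn button (rad): 0 = wing points along the vacuum's -x, over the hatch; positive = counterclockwise from above; otherwise as btn_front
- hatch: Filter hatch, a flat aluminium panel 120 (x) x 150 (y) x 8 mm, about 0.3 kg, with a black bow handle on top. Origin: centre of its underside, z up out of its top; seated, its axes are parallel to the vacuum's
- hatch_grip (a point): Centre of the hatch's handle bar, 36 mm above the hatch's underside (28 mm above its top). The bar runs along the hatch's y, 94 mm long, 12 mm wide (x) and 10 mm tall, with a leg under each end, free space 23 mm high below it
- mat: Silicone mat, 260 (x) x 300 (y) x 5 mm, fixed flat on the cart, on the other side from the vacuum. Origin: centre of its underside, z up. The comb lies on it within 60 mm of its far (+x) edge; the rest of it is empty
- comb_mid (a point): Centre of a black fine-tooth comb, 180 mm long (its y) x 30 mm wide x 4 mm thick, lying on the mat near its +x edge. Bystander
- guard_mid (a point): Centre of a black clipper guard, 44 x 34 x 18 mm, lying on the vacuum's deck on the strip beside the hatch (y about 115 mm of the vacuum). Bystander
- clipper_mid (a point): Centre of the gold-toned hair clipper, about 180 mm long (x) x 45 x 34 mm, lying on the cart at the back. Bystander
- spray_mid (a point): Mid-height of the red spray bottle, 72 mm across, 196 mm tall, standing at the right-hand side. Bystander
- brush_mid (a point): Middle of the neck brush, about 175 mm long, 52 mm wide, 44 mm tall, lying at the left-hand side. Bystander
- oil_mid (a point): Mid-height of the small clear clipper-oil bottle, 34 mm across, 98 mm tall, standing at the back. Bystander
There are look-alikes about, which are no part of the job. There is more than one size of the hatch; the job needs the smaller.

How it is judged:
By the outcome, as a careful person would: the job done as asked, in the order asked, and still so for the second after the job is handed in, with the robot touching nothing.
It also fails if it takes over 58 s, if anything falls off the work surface, if the arm or the gripper's body presses on something with over 40 N, if the wrist force passes 120 N, or if a joint passes its speed limit or range.

## Working session

There is one attempt and no reset: what is moved stays moved. The work goes in short steps, Python scripts to look and compute and a tool call to move; the robot and the scene stay as the last step left them, time stands still between calls to the robot, and variables do not carry over. Pictures are saved under pics/ and viewed, at most 10 in all, crops included, and the job is handed in when it is done.

Besides the shell and the picture viewer there is one more tool, called after "Emit:" as name([rows], argument=value, ...), one row to a line, values as JSON. send_rows: Moves the arm, as the interface text tells. Its arguments: {"type":"object","properties":{"targets":{"type":"array"},"grip":{"type":"number"},"squeeze":{"type":"number"}},"required":["targets"]}

```bash
ls; mkdir -p pics
cat > h.py <<'E'
import numpy as np, cv2
from rig import ctrl
from scipy.spatial.transform import Rotation as R
def cam(n, st=None):
    c=ctrl.calibration(n)
    if 'view' in c: T=np.linalg.inv(np.array(c['view']))
    else:
        st=st or ctrl.sense(); q=st['ee_rot']
        W=np.eye(4); W[:3,:3]=R.from_quat([q[1],q[2],q[3],q[0]]).as_matrix(); W[:3,3]=st['eef_pos']
        T=W@np.array(c['mount'])
    K=np.array([[c['fx'],0,c['cx']],[0,c['fy'],c['cy']],[0,0,1]],float)
    return c,T,K
def ray(c,K,uv):
    # distortion: only k1
    return cv2.undistortPoints(np.array([[uv]],float),K,np.array([c['k1'],0,0,0.]))[0,0]
def on_z(n,uv,z,st=None):
    c,T,K=cam(n,st); x,y=ray(c,K,uv); d=T[:3,:3]@[x,y,1]; o=T[:3,3]
    return o+d*(z-o[2])/d[2]
def at_depth(n,uv,dep,st=None):
    c,T,K=cam(n,st); x,y=ray(c,K,uv); u,v=map(int,map(round,uv))
    p=dep[max(v-2,0):v+3,max(u-2,0):u+3]; p=p[p>0]; d=np.median(p) if p.size else np.nan
    return T[:3,:3]@(np.array([x,y,1])*d)+T[:3,3]
def proj(n,P,st=None):
    c,T,K=cam(n,st); V=np.linalg.inv(T); p=V[:3,:3]@np.array(P,float)+V[:3,3]
    return cv2.projectPoints(p.reshape(1,1,3),np.zeros(3),np.zeros(3),K,np.array([c['k1'],0,0,0.]))[0][0,0]
def save(name,im): cv2.imwrite('pics/'+name,cv2.cvtColor(im,cv2.COLOR_RGB2BGR))
E
python3 - <<'E'
from h import *
im,d=ctrl.capture('top'); save('top.png',im); np.save('top_d.npy',d)
for q in ['vac','hatch','hatch_grip','btn_front','btn_rear_l','btn_rear_r','btn_front_pivot','btn_rear_l_pivot','btn_rear_r_pivot','mat','comb_mid','guard_mid','clipper_mid','spray_mid','brush_mid','oil_mid']:
    for r in ctrl.place_of('top',q)[:3]:
        print(q,round(r['conf'],2),np.round(r['uv']),at_depth('top',r['uv'],d).round())
im,d=ctrl.capture('side'); save('side.png',im)
s=ctrl.sense();print(s)
E
```

```text
pics
vac 0.94 [240. 191.] [470. 227. 130.]
hatch 0.91 [232. 185.] [480. 245. 160.]
hatch 0.87 [218. 298.] [165. 307.  14.]
hatch 0.49 [395. 164.] [ 574. -237.    5.]
hatch_grip 0.92 [218. 298.] [165. 309.  14.]
hatch_grip 0.75 [227. 182.] [488. 259. 160.]Traceback (most recent call last):
  File "<stdin>", line 4, in <module>
ValueError: it knows: brush_mid, btn_front_pivot, btn_rear_l_pivot, btn_rear_r_pivot, clipper_mid, comb_mid, guard_mid, hatch, hatch_grip, mat, oil_mid, spray_mid, vac
```

View pics/top.png

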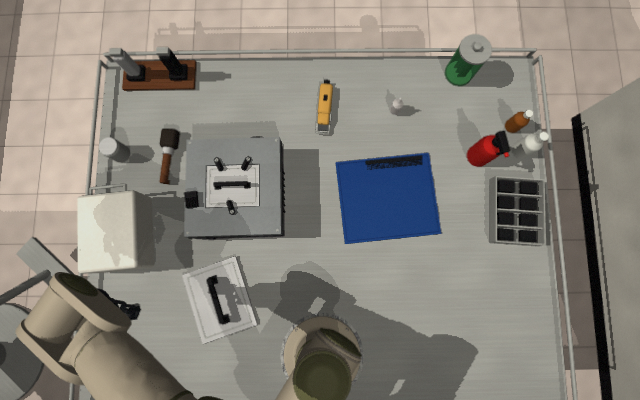

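The top view shows the vacuum at about (235,187). The seated hatch has its handle at (232,185), the front button at (232,207) and the rear buttons at (219,163) and (247,162). The mat is at (388,198), with the comb at (394,161).

Candidates for the hatch:
- The seated panel at (232,185), which is smaller.
- A bigger loose panel lying on the cart at (218,298).

By the description (smaller, seated in the vacuum) I choose (232,185) and will check it in a close wrist view.

Emit:
send_rows([
  {"offset": [2, -2, 3], "spin": 0},
  {"offset": [5, -5, 6], "spin": 0},
  {"offset": [8, -8, 9], "spin": 0},
  {"offset": [11, -11, 11], "spin": 0},
  {"offset": [14, -14, 12], "spin": 0},
  {"offset": [17, -17, 12], "spin": 0},
  {"offset": [20, -20, 12], "spin": 0},
  {"offset": [23, -24, 12], "spin": 0},
], grip=0)

```text
time_s: 0.87
eef_pos: [385.9, 280.0, 351.1]
ee_rot: [0.0, 0.171, 0.985, 0.0]
force: [1.0, 0.5, -0.7]
grip_width: -0.001
grip_force: 0.0
```

Run:
```python
from h import *
s=ctrl.sense();print({k:np.round(v,3) for k,v in s.items()})
im,d=ctrl.capture('wrist'); save('w1.png',im); np.save('w1_d.npy',d)
for q in ['hatch','hatch_grip','btn_front_pivot','btn_rear_l_pivot','btn_rear_r_pivot','guard_mid']:
    for r in ctrl.place_of('wrist',q)[:2]:
        print(q,round(r['conf'],2),np.round(r['uv']),at_depth('wrist',r['uv'],d,s).round(1),on_z('wrist',r['uv'],130,s).round(1))
```

```text
{'time_s': np.float64(0.867), 'joints': array([ 0.381,  0.146,  1.4  ,  0.   ,  1.595, -0.845]), 'dq': array([-1.046,  0.032, -0.032, -0.002,  0.02 , -1.037]), 'tau': array([  6.853, -37.096, -27.452,  -0.041,   0.19 ,   1.385]), 'eef_pos': array([385.945, 279.964, 351.107]), 'ee_rot': array([0.   , 0.171, 0.985, 0.   ]), 'force': array([ 1.023,  0.473, -0.728]), 'wrist_torque': array([0.011, 0.021, 0.079]), 'grip_force': np.float64(0.0), 'grip_width': np.float64(-0.001)}
hatch 0.71 [326. 246.] [376.2 286.1 372.2] [482.2 253.1 130. ]
hatch 0.71 [289.   4.] [186.3 310.3  59.6] [208.4 309.1 130. ]
btn_front_pivot 0.9 [302. 199.] [411.6 248.4 138.8] [413.8 247.  130. ]
btn_rear_l_pivot 0.91 [378. 290.] [385.8 301.6 399.8] [565.6 298.1 130. ]
btn_rear_r_pivot 0.65 [314. 311.] [386.8 277.6 399. ] [567.2 206.6 130. ]
guard_mid 0.63 [403. 194.] [443.8 362.1 143.6] [448.5 364.4 130. ]
guard_mid 0.54 [ 88. 286.] [ 468.2 -204.4    6.3] [431.3 -75.9 130. ]
```

View pics/w1.png

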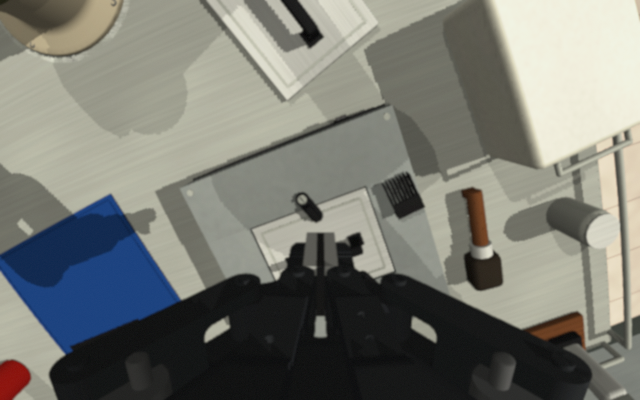

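The wrist view shows the vacuum's seated hatch with a pale panel and its handle at about (345,245), partly hidden by the gripper. The front button's pivot is at (302,199), the guard at (403,194) and the bigger look-alike panel at the top (290,40). I'll move forward so that the whole deck shows.

Emit:
send_rows([
  {"offset": [3, -0.5, 1], "spin": -0.12},
  {"offset": [6, -1, 2], "spin": -0.24},
  {"offset": [9, -1, 3], "spin": -0.24},
  {"offset": [12, -1, 4], "spin": -0.24},
  {"offset": [14, -1, 4], "spin": -0.24},
  {"offset": [14, -1, 4], "spin": -0.24},
  {"offset": [14, -1, 4], "spin": -0.24},
])

```text
time_s: 1.8
eef_pos: [524.5, 272.6, 389.7]
ee_rot: [-0.001, 0.288, 0.958, -0.0]
force: [-0.6, -0.5, 0.3]
grip_width: 0.001
grip_force: 0.0
```

Run:
```python
from h import *
s=ctrl.sense();print({k:np.round(v,3) for k,v in s.items() if k in('joints','dq','eef_pos','ee_rot')})
im,d=ctrl.capture('wrist'); save('w2.png',im); np.save('w2_d.npy',d)
import json; json.dump({k:np.array(v).tolist() for k,v in s.items()},open('s2.json','w'))
for q in ['hatch','hatch_grip','btn_front_pivot','btn_rear_l_pivot','btn_rear_r_pivot','guard_mid']:
    for r in ctrl.place_of('wrist',q)[:2]:
        print(q,round(r['conf'],2),np.round(r['uv']),at_depth('wrist',r['uv'],d,s).round(1),on_z('wrist',r['uv'],130,s).round(1))
```

```text
{'joints': array([ 0.281,  0.43 ,  0.93 ,  0.   ,  1.783, -0.706]), 'dq': array([ 0.011, -0.046,  0.033,  0.   , -0.001,  0.001]), 'eef_pos': array([524.505, 272.566, 389.723]), 'ee_rot': array([-0.001,  0.288,  0.958, -0.   ])}
hatch 0.72 [292. 150.] [488.  256.9 164. ] [489.8 252.  130. ]
hatch 0.58 [288. 148.] [482.6 254.4 163.5] [483.8 249.3 130. ]
hatch_grip 0.61 [289. 147.] [483.  256.2 163.4] [484.3 251.4 130. ]
hatch_grip 0.18 [296. 214.] [562.5 208.8 138.6] [564.5 206.6 130. ]
btn_front_pivot 0.56 [252. 103.] [414.6 245.8 138.7] [413.4 244.4 130. ]
btn_rear_l_pivot 0.95 [350. 177.] [558.5 296.1 138.5] [560.4 295.8 130. ]
btn_rear_r_pivot 0.82 [295. 216.] [563.4 207.2 138.7] [565.5 205.  130. ]
guard_mid 0.78 [350.  69.] [447.9 364.4 144.6] [447.1 366.4 130. ]
```

View pics/w2.png

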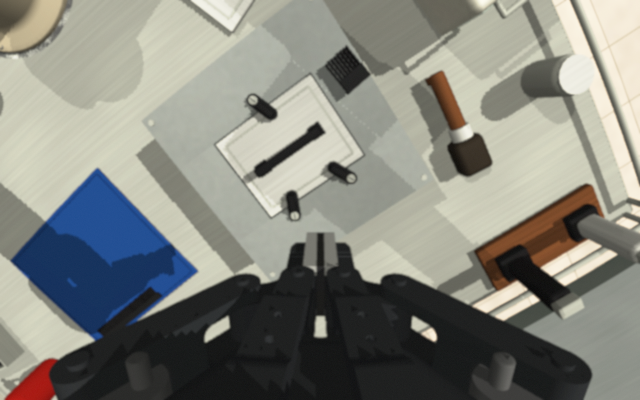

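Run:
```python
from h import *
import json; s=json.load(open('s2.json')); im=cv2.cvtColor(cv2.imread('pics/w2.png'),cv2.COLOR_BGR2RGB)
def ortho(z,sc=2.5,x1=590,y1=390,W=600,H=500):
    # rows down = -x, cols right = -y
    c,T,K=cam('wrist',s); V=np.linalg.inv(T)
    u,v=np.meshgrid(np.arange(W),np.arange(H)); P=np.stack([x1-v/sc,y1-u/sc,np.full(u.shape,float(z))],-1).reshape(-1,3)
    p=P@V[:3,:3].T+V[:3,3]; uv=cv2.projectPoints(p.reshape(-1,1,3),np.zeros(3),np.zeros(3),K,np.array([c['k1'],0,0,0.]))[0].reshape(H,W,2).astype(np.float32)
    return cv2.remap(im,uv[...,0],uv[...,1],cv2.INTER_CUBIC)
o=ortho(140); 
for i in range(0,200,20): cv2.line(o,(0,int(i*2.5)),(6,int(i*2.5)),(255,0,0),1); 
for i in range(0,240,20): cv2.line(o,(int(i*2.5),0),(int(i*2.5),6),(255,0,0),1)
save('o.png',o)
```

```text
(no output)
```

View pics/o.png

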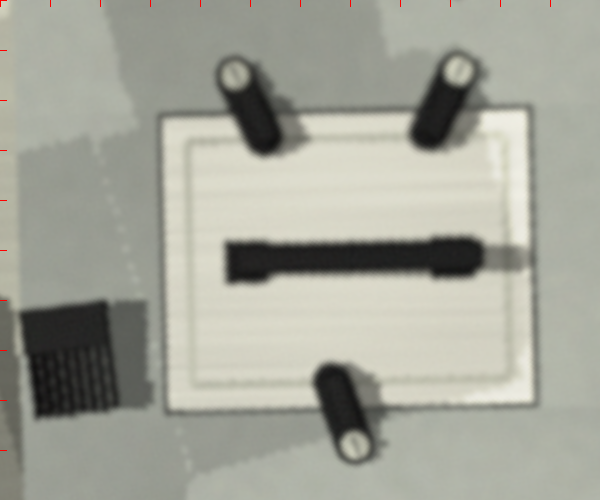

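The rectified view confirms the choice: the seated panel measures about 148 x 119 mm, so it is the 150 x 120 mm hatch.

| Item | Measured value |
|---|---|
| Vacuum yaw | about 0.02 |
| Hatch centre | about (486.5, 250) |
| Front button angle | +0.32 |
| Rear left button angle | +0.42 |
| Rear right button angle | -0.43 |

I'll swing each button on in the direction it already leans, starting with the front one.

Emit:
send_rows([
  {"offset": [-2, -1, -3], "spin": 0.12},
  {"offset": [-4, -2, -6], "spin": 0.24},
  {"offset": [-6, -3, -9], "spin": 0.36},
  {"offset": [-8, -4, -12], "spin": 0.48},
  {"offset": [-9, -4.7, -15.5], "spin": 0.6},
  {"offset": [-9, -4.7, -18.5], "spin": 0.6},
  {"offset": [-9, -4.7, -18.5], "spin": 0.6},
  {"offset": [-9, -4.7, -18.5], "spin": 0.6},
])

```text
time_s: 2.82
eef_pos: [434.5, 224.5, 206.1]
ee_rot: [-0.0, -0.007, 1.0, -0.0]
force: [0.5, 0.4, 1.2]
grip_width: -0.001
grip_force: 0.0
```

Emit:
send_rows([
  {"offset": [0, 0, -3.3], "spin": 0},
  {"offset": [0, 0, -6.0], "spin": 0},
  {"offset": [0, 0, -6.6], "spin": 0},
  {"offset": [0.2, 0.8, -6.6], "spin": 0},
  {"offset": [0.3, 1.6, -6.6], "spin": 0},
  {"offset": [0.3, 2.3, -6.6], "spin": 0},
  {"offset": [0.3, 3.0, -6.6], "spin": 0},
  {"offset": [0, 3.9, -6.6], "spin": 0},
])

```text
time_s: 3.48
eef_pos: [435.5, 264.3, 140.8]
ee_rot: [0.001, -0.008, 1.0, 0.0]
force: [0.5, -2.2, 0.5]
grip_width: -0.002
grip_force: 0.7
```

Run:
```python
from h import *
print(ctrl.sense()['force'], ctrl.sense()['eef_pos'])
im,d=ctrl.capture('wrist'); save('w3.png',im[60:330,130:530].repeat(2,0).repeat(2,1)[:, :])
```

```text
[ 0.46933244 -2.24156347  0.53284998] [435.52571292 264.34766543 140.81385526]
```

View pics/w3.png

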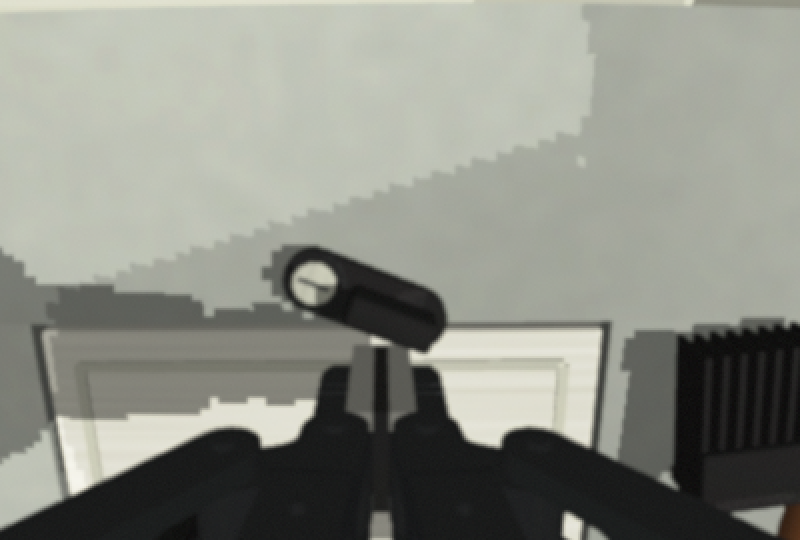

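The crop shows the front button's wing at about (370,300), already turned most of the way, with the finger against its rib at (380,350). The push works, so I'll finish it.

Emit:
send_rows([
  {"offset": [-0.5, 0.4, 0], "spin": 0},
  {"offset": [-1.0, 0.7, 0], "spin": 0},
  {"offset": [-1.5, 0.9, 0], "spin": 0},
  {"offset": [-1.9, 1.0, 0], "spin": 0},
  {"offset": [-1.9, 1.0, 0], "spin": 0},
  {"offset": [-0.5, 1.0, 0], "spin": 0},
  {"offset": [0.5, 1.0, 4], "spin": 0},
  {"offset": [3, 2, 7.5], "spin": 0},
])

```text
time_s: 4.2
eef_pos: [461.8, 282.1, 213.4]
ee_rot: [-0.002, -0.007, 1.0, -0.001]
force: [1.2, 0.6, 0.3]
grip_width: 0.0
grip_force: 0.0
```

Emit:
send_rows([
  {"offset": [4, 2, 0], "spin": 0},
  {"offset": [7.6, 3.6, 0], "spin": 0},
  {"offset": [7.6, 3.6, -3.5], "spin": 0},
  {"offset": [7.6, 3.6, -6.8], "spin": 0},
  {"offset": [7.6, 3.6, -7.3], "spin": 0},
  {"offset": [7.4, 2.8, -7.3], "spin": 0},
  {"offset": [7.3, 2.0, -7.3], "spin": 0},
  {"offset": [7.3, 1.3, -7.3], "spin": 0},
])

```text
time_s: 4.87
eef_pos: [536.6, 295.4, 142.2]
ee_rot: [0.002, -0.008, 1.0, 0.001]
force: [0.6, 3.8, -0.9]
grip_width: -0.004
grip_force: 1.3
```

Emit:
send_rows([
  {"offset": [0, -0.7, 0], "spin": 0},
  {"offset": [0.2, -1.4, 0], "spin": 0},
  {"offset": [0.7, -1.9, 0], "spin": 0},
  {"offset": [1.3, -2.3, 0], "spin": 0},
  {"offset": [1.7, -2.45, 0], "spin": 0},
  {"offset": [2.0, -2.55, 0], "spin": 0},
  {"offset": [2.0, -2.55, 0], "spin": 0},
  {"offset": [0.6, -2.5, 0], "spin": 0},
])

```text
time_s: 5.53
eef_pos: [543.9, 270.4, 139.4]
ee_rot: [0.001, -0.007, 1.0, -0.0]
force: [1.0, 0.4, -0.1]
grip_width: -0.002
grip_force: 0.0
```

Emit:
send_rows([
  {"offset": [0, 0, 3.5], "spin": 0},
  {"offset": [-0.1, -2, 6], "spin": 0},
  {"offset": [-0.3, -5.5, 6], "spin": 0},
  {"offset": [-0.6, -8.9, 6], "spin": 0},
  {"offset": [-0.6, -8.9, 3.5], "spin": 0},
  {"offset": [-0.6, -8.9, 0.3], "spin": 0},
  {"offset": [-0.6, -8.9, 0], "spin": 0},
  {"offset": [-0.8, -8.0, 0], "spin": 0},
])

```text
time_s: 6.2
eef_pos: [534.0, 190.2, 138.7]
ee_rot: [-0.001, -0.007, 1.0, -0.0]
force: [0.3, -0.0, 0.8]
grip_width: 0.001
grip_force: 0.0
```

Emit:
send_rows([
  {"offset": [0, 0.8, 0], "spin": 0},
  {"offset": [0, 1.5, 0], "spin": 0},
  {"offset": [0, 2.2, 0], "spin": 0},
  {"offset": [0.3, 2.8, 0], "spin": 0},
  {"offset": [0.7, 3.3, 0], "spin": 0},
  {"offset": [1.2, 3.8, 0], "spin": 0},
  {"offset": [1.7, 4.0, 0], "spin": 0},
  {"offset": [2.0, 4.1, 0], "spin": 0},
])

```text
time_s: 6.87
eef_pos: [554.8, 232.3, 139.6]
ee_rot: [-0.0, -0.008, 1.0, 0.0]
force: [-2.4, -0.1, 0.4]
grip_width: -0.0
grip_force: 0.8
```

Emit:
send_rows([
  {"offset": [-1, 0, 0], "spin": 0},
  {"offset": [-1.2, 0, 3], "spin": 0},
  {"offset": [-1, 0, 7], "spin": 0},
  {"offset": [0, 1, 11], "spin": 0},
  {"offset": [1, 2, 15], "spin": 0},
  {"offset": [1.5, 2, 18], "spin": 0},
  {"offset": [1.5, 2, 18], "spin": 0},
], grip=0.55)

```text
time_s: 7.45
eef_pos: [571.5, 252.4, 326.7]
ee_rot: [0.006, -0.008, 1.0, 0.001]
force: [-0.2, -1.0, -0.5]
grip_width: 0.549
grip_force: 0.0
```

Run:
```python
from h import *
s=ctrl.sense(); print(s['eef_pos'])
im,d=ctrl.capture('wrist')
c,T,K=cam('wrist',s); V=np.linalg.inv(T)
sc,W,H,x1,y1,z=2.5,600,500,590,390,140
u,v=np.meshgrid(np.arange(W),np.arange(H)); P=np.stack([x1-v/sc,y1-u/sc,np.full(u.shape,float(z))],-1).reshape(-1,3)
p=P@V[:3,:3].T+V[:3,3]; uv=cv2.projectPoints(p.reshape(-1,1,3),np.zeros(3),np.zeros(3),K,np.array([c['k1'],0,0,0.]))[0].reshape(H,W,2).astype(np.float32)
save('o2.png',cv2.remap(im,uv[...,0],uv[...,1],cv2.INTER_CUBIC))
for q in ['hatch_grip','mat','comb_mid']:
    for r in ctrl.place_of('wrist',q)[:2]:
        print(q,round(r['conf'],2),np.round(r['uv']),at_depth('wrist',r['uv'],d,s).round(1))
im,d=ctrl.capture('top')
for q in ['mat','comb_mid']:
    for r in ctrl.place_of('top',q)[:2]:
        print(q,round(r['conf'],2),np.round(r['uv']),at_depth('top',r['uv'],d).round(1))
# mat by blue colour
m=((im[...,2].astype(int)-im[...,0]>50)&(im[...,2]>80)).astype(np.uint8)
cs=max(cv2.findContours(m,0,2)[0],key=cv2.contourArea); (cx,cy),wh,a=cv2.minAreaRect(cs)
for b in cv2.boxPoints(((cx,cy),wh,a)): print(b.round(),on_z('top',b,5).round(1))
```

```text
[571.5068759  252.44747657 326.73627179]
hatch_grip 0.67 [277. 164.] [562.9 206.8 139. ]
hatch_grip 0.64 [316.  85.] [483.4 248.3 163.9]
mat 0.74 [17. 87.] [ 471.6 -205.     6.3]
comb_mid 0.72 [ 17. 153.] [ 571.2 -225.5    8.6]
mat 0.88 [387. 199.] [ 462.9 -208.6    4.7]
comb_mid 0.69 [393. 164.] [ 574.  -229.2    5.5]
[336. 173.] [545.9 -51.3   5. ]
[383. 168.] [ 562.  -198.5    5. ]
[391. 238.] [ 339.5 -216.1    5. ]
[345. 244.] [324.4 -73.    5. ]
```

View pics/o2.png

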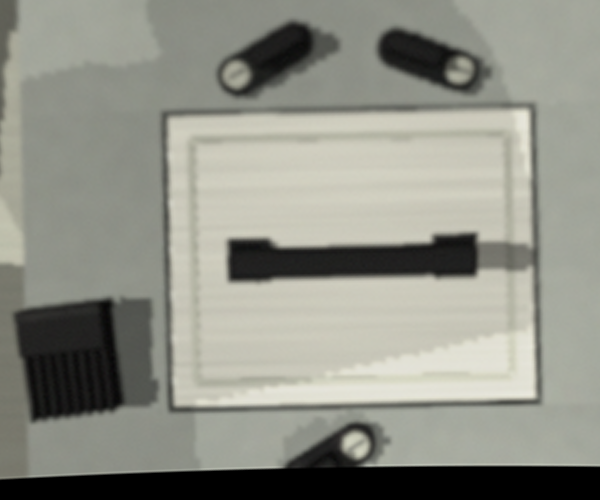

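The rectified view shows all three buttons swung well clear of the hatch, with wings at (265,58), (430,58) and (325,450). The guard at (68,360) is undisturbed. Next I'll turn the gripper so that it closes across the handle.

Emit:
send_rows([
  {"offset": [-1.5, 0, -1], "spin": -0.12},
  {"offset": [-3, 0, -2], "spin": -0.24},
  {"offset": [-4.5, 0, -3], "spin": -0.36},
  {"offset": [-6, 0, -4], "spin": -0.48},
  {"offset": [-7.5, 0, -5], "spin": -0.6},
  {"offset": [-8.5, 0, -6], "spin": -0.72},
  {"offset": [-8.5, 0, -7], "spin": -0.84},
  {"offset": [-8.5, 0, -8], "spin": -0.96},
])

```text
time_s: 8.47
eef_pos: [483.5, 251.9, 239.0]
ee_rot: [-0.0, 0.458, 0.889, -0.0]
force: [-0.7, -0.0, 0.2]
grip_width: 0.552
grip_force: 0.0
```

Emit:
send_rows([
  {"offset": [0, 0, 0], "spin": -0.12},
  {"offset": [0, 0, 0], "spin": -0.24},
  {"offset": [0, 0, 0], "spin": -0.36},
  {"offset": [0, 0, 0], "spin": -0.48},
  {"offset": [0, 0, 0], "spin": -0.6},
  {"offset": [0, 0, 0], "spin": -0.61},
  {"offset": [0, 0, 0], "spin": -0.61},
])

```text
time_s: 9.05
eef_pos: [484.1, 251.8, 239.3]
ee_rot: [-0.0, 0.7, 0.714, -0.0]
force: [0.2, 0.7, 0.0]
grip_width: 0.553
grip_force: 0.0
```

Run:
```python
from h import *
s=ctrl.sense(); print(s['eef_pos'].__repr__(),s['ee_rot'],s['dq'])
im,d=ctrl.capture('wrist'); save('w4.png',im)
c,T,K=cam('wrist',s)
u,v=np.meshgrid(np.arange(640),np.arange(400)); r=cv2.undistortPoints(np.stack([u,v],-1).reshape(-1,1,2).astype(float),K,np.array([c['k1'],0,0,0.])).reshape(400,640,2)
P=np.concatenate([r,np.ones((400,640,1))],-1)*d[...,None]; P=P@T[:3,:3].T+T[:3,3]
m=(d>0)&(abs(P[...,2]-162)<6)&(abs(P[...,0]-486)<20)&(abs(P[...,1]-249)<60)
Q=P[m]; print(m.sum(),Q.min(0).round(1),Q.max(0).round(1),np.median(Q,0).round(1),np.percentile(Q[:,0],[2,98]),np.percentile(Q[:,1],[2,98]))
A=np.polyfit(Q[:,1],Q[:,0],1); print(A, 'x at 249:',np.polyval(A,249))
for a,b in [(150,262),(262,360)]: 
    k=Q[(Q[:,1]>a)&(Q[:,1]<b)]; print(len(k), np.percentile(k[:,0],[1,99]) if len(k) else '')
g=(d>0)&(abs(P[...,0]-486)<55)&(abs(P[...,1]-249)<70)&(P[...,2]<150); print('hatch top z',np.median(P[g][:,2]))
for uv in [(336,163),(428,153),(441,234),(345,243)]: print(on_z('top',uv,5).round(1))
```

```text
array([484.07772698, 251.82531772, 239.32253305]) [-1.86942793e-04  7.00454131e-01  7.13697322e-01 -3.27343162e-04] [ 0.00133729 -0.00167159 -0.00298138  0.00157468 -0.00018054 -0.0368951 ]
1968 [480.2 203.4 156. ] [493.4 296.8 166.1] [486.9 254.8 163.5] [480.66496064 492.85918315] [205.89447372 295.41961913]
[-2.38544404e-02  4.92892262e+02] x at 249: 486.95250668906425
1144 [480.88317337 493.19498895]
824 [480.32104767 492.27068139]
hatch top z 130.87695535821263
[578.6 -50.4   5. ]
[ 608.8 -343.3    5. ]
[ 351.6 -369.9    5. ]
[326.7 -74.3   5. ]
```

View pics/w4.png

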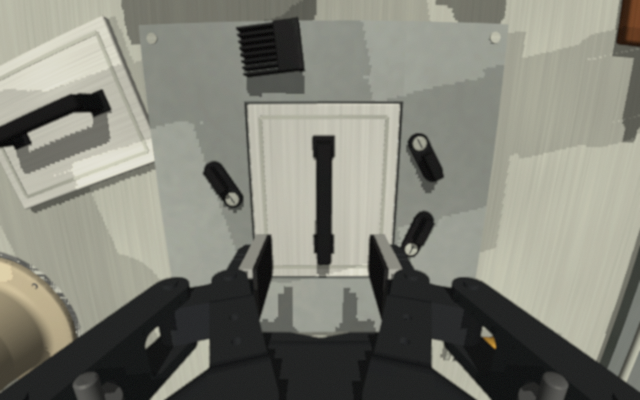

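The wrist view shows the handle at (323,200) midway between the open fingers, with the buttons clear at (222,185), (425,157) and (418,235). The handle bar's centre is at (486.8, 250, 158). I'll go down and grip it.

Emit:
send_rows([
  {"offset": [0.28, -0.18, -3.5], "spin": 0},
  {"offset": [0.28, -0.18, -7], "spin": 0},
  {"offset": [0.28, -0.18, -9], "spin": 0},
  {"offset": [0.28, -0.18, -9.9], "spin": 0},
  {"offset": [0.28, -0.18, -9.9], "spin": 0},
  {"offset": [0.28, -0.18, -9.9], "spin": 0},
])

```text
time_s: 9.6
eef_pos: [487.6, 250.3, 141.6]
ee_rot: [0.0, 0.701, 0.713, 0.0]
force: [1.0, 0.2, -0.1]
grip_width: 0.55
grip_force: 0.0
```

Emit:
send_rows([
  {"offset": [0, 0, 0], "spin": 0},
  {"offset": [0, 0, 0], "spin": 0},
  {"offset": [0, 0, 0], "spin": 0},
  {"offset": [0, 0, 0], "spin": 0},
  {"offset": [0, 0, 0], "spin": 0},
  {"offset": [0, 0, 0], "spin": 0},
  {"offset": [0, 0, 0], "spin": 0},
], grip=0, squeeze=50)

```text
time_s: 10.18
eef_pos: [487.5, 250.2, 141.9]
ee_rot: [0.001, 0.701, 0.713, 0.001]
force: [-1.0, 0.5, 5.8]
grip_width: 0.126
grip_force: 49.5
```

Emit:
send_rows([
  {"offset": [0, 0, 0.5], "spin": 0},
  {"offset": [0, 0, 1.2], "spin": 0},
  {"offset": [0, 0, 2.2], "spin": 0},
  {"offset": [0, 0, 3.5], "spin": 0},
  {"offset": [0, 0, 5], "spin": 0},
  {"offset": [0, 0, 7], "spin": 0},
  {"offset": [0, 0, 9], "spin": 0},
  {"offset": [0, 0, 11], "spin": 0},
])

```text
time_s: 10.85
eef_pos: [486.9, 250.1, 252.4]
ee_rot: [0.0, 0.701, 0.713, 0.0]
force: [-0.1, 0.2, -3.8]
grip_width: 0.126
grip_force: 49.0
```

Emit:
send_rows([
  {"offset": [-0.2, -1.5, 0], "spin": 0.01},
  {"offset": [-0.6, -4, 0], "spin": 0.02},
  {"offset": [-1, -7, 0], "spin": 0.03},
  {"offset": [-1.4, -10, 0], "spin": 0.04},
  {"offset": [-1.8, -13, 0], "spin": 0.05},
  {"offset": [-2.2, -16, 0], "spin": 0.06},
  {"offset": [-2.6, -19, 0], "spin": 0.07},
  {"offset": [-3, -22, 0], "spin": 0.08},
])

```text
time_s: 11.52
eef_pos: [456.6, 28.8, 251.5]
ee_rot: [0.0, 0.672, 0.74, 0.0]
force: [0.7, -0.5, -3.3]
grip_width: 0.126
grip_force: 49.0
```

Emit:
send_rows([
  {"offset": [-0.3, -3, 0], "spin": 0},
  {"offset": [-0.6, -6, 0], "spin": 0},
  {"offset": [-1, -9, 0], "spin": 0},
  {"offset": [-1.3, -12, 0], "spin": 0},
  {"offset": [-1.7, -15, 0], "spin": 0},
  {"offset": [-2, -18, 0], "spin": 0},
  {"offset": [-2.2, -21, 0], "spin": 0},
  {"offset": [-2.4, -23, 0], "spin": 0},
])

```text
time_s: 12.18
eef_pos: [432.6, -202.3, 251.4]
ee_rot: [0.0, 0.673, 0.74, -0.0]
force: [-0.1, 0.6, -2.9]
grip_width: 0.128
grip_force: 49.0
```

Emit:
send_rows([
  {"offset": [0, -0.8, -0.5], "spin": 0},
  {"offset": [0, -0.8, -2], "spin": 0},
  {"offset": [0, -0.8, -4], "spin": 0},
  {"offset": [0, -0.8, -6], "spin": 0},
  {"offset": [0, -0.8, -8], "spin": 0},
  {"offset": [0, -0.8, -10], "spin": 0},
  {"offset": [0, -0.8, -10], "spin": 0},
  {"offset": [0, -0.8, -10], "spin": 0},
])

```text
time_s: 12.85
eef_pos: [433.1, -207.3, 150.9]
ee_rot: [-0.001, 0.672, 0.74, 0.0]
force: [-0.3, 0.1, -2.9]
grip_width: 0.128
grip_force: 49.2
```

Run:
```python
from h import *
s=ctrl.sense(); print(s['eef_pos'],s['ee_rot'],s['force'],s['wrist_torque'])
im,d=ctrl.capture('wrist'); a=im
im,d2=ctrl.capture('side'); save('c.png',np.vstack([a,im])[:, :].astype(np.uint8)[::1,::1][:800:1]) if 0 else save('c.png',cv2.resize(np.vstack([a,im]),(480,600)))
```

```text
[ 433.06578955 -207.32357159  150.88575124] [-6.34517720e-04  6.72189629e-01  7.40378754e-01  3.75395242e-05] [-0.34480854  0.11234564 -2.92583226] [-0.01044684 -0.02728704 -0.01496212]
```

View pics/c.png

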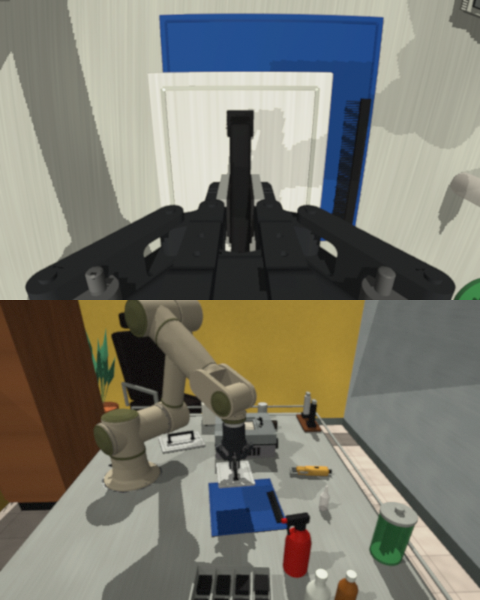

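The wrist view shows the hatch level in the grip at (240,150), with the mat below it and the comb to the right at (350,155), clear. I'll lower it.

Emit:
send_rows([
  {"offset": [0, 0, -2.5], "spin": 0},
  {"offset": [0, 0, -5], "spin": 0},
  {"offset": [0, 0, -7.5], "spin": 0},
  {"offset": [0, 0, -9.5], "spin": 0},
  {"offset": [0, 0, -11], "spin": 0},
  {"offset": [0, 0, -11.8], "spin": 0},
  {"offset": [0, 0, -12], "spin": 0},
  {"offset": [0, 0, -12], "spin": 0},
])

```text
time_s: 13.62
eef_pos: [433.6, -208.2, 31.4]
ee_rot: [0.001, 0.672, 0.74, 0.0]
force: [-0.3, 0.8, -3.6]
grip_width: 0.127
grip_force: 49.2
```

Emit:
send_rows([
  {"offset": [0, 0, -0.1], "spin": 0},
  {"offset": [0, 0, -0.2], "spin": 0},
  {"offset": [0, 0, -0.3], "spin": 0},
  {"offset": [0, 0, -0.4], "spin": 0},
  {"offset": [0, 0, -0.4], "spin": 0},
])

```text
time_s: 14.03
eef_pos: [433.1, -207.9, 26.8]
ee_rot: [0.0, 0.672, 0.74, 0.0]
force: [-0.1, 1.0, -3.3]
grip_width: 0.128
grip_force: 49.2
```

Emit:
send_rows([
  {"offset": [0, 0, -0.05], "spin": 0},
  {"offset": [0, 0, -0.1], "spin": 0},
  {"offset": [0, 0, -0.1], "spin": 0},
])

```text
time_s: 14.28
eef_pos: [433.1, -207.9, 25.6]
ee_rot: [-0.0, 0.672, 0.74, -0.0]
force: [-0.3, 0.4, -2.9]
grip_width: 0.125
grip_force: 49.2
```

Emit:
send_rows([
  {"offset": [0, 0, -0.05], "spin": 0},
  {"offset": [0, 0, -0.1], "spin": 0},
  {"offset": [0, 0, -0.1], "spin": 0},
])

```text
time_s: 14.53
eef_pos: [433.1, -207.9, 25.0]
ee_rot: [0.0, 0.672, 0.74, -0.0]
force: [-2.3, 0.7, 2.1]
grip_width: 0.127
grip_force: 49.9
```

The hatch has touched down. Now I'll release it and rise.

Emit:
send_rows([
  {"offset": [0, 0, 0], "spin": 0},
  {"offset": [0, 0, 0], "spin": 0},
  {"offset": [0, 0, 0], "spin": 0},
  {"offset": [0, 0, 0], "spin": 0},
  {"offset": [0, 0, 0], "spin": 0},
  {"offset": [0, 0, 0], "spin": 0},
], grip=0.45)

```text
time_s: 15.03
eef_pos: [433.1, -207.9, 24.7]
ee_rot: [0.0, 0.672, 0.74, -0.0]
force: [1.0, 1.1, 0.3]
grip_width: 0.452
grip_force: 0.0
```

Emit:
send_rows([
  {"offset": [0, 0, 1], "spin": 0},
  {"offset": [0, 0, 3], "spin": 0},
  {"offset": [0, 0, 6], "spin": 0},
  {"offset": [0, 0, 10], "spin": 0},
  {"offset": [0, 0, 14], "spin": 0},
  {"offset": [0, 0, 18], "spin": 0},
  {"offset": [0, 0, 22], "spin": 0},
  {"offset": [-2, 4, 24], "spin": 0},
])

```text
time_s: 15.7
eef_pos: [418.1, -177.3, 267.3]
ee_rot: [0.005, 0.673, 0.739, 0.0]
force: [1.2, 1.8, 0.9]
grip_width: 0.455
grip_force: 0.0
```

Emit:
send_rows([
  {"offset": [-1, 4, 1], "spin": 0},
  {"offset": [-1, 8, 1], "spin": 0},
  {"offset": [-1, 12, 1], "spin": 0},
  {"offset": [-1, 16, 1], "spin": 0},
  {"offset": [-1, 18, 1], "spin": 0},
  {"offset": [-1, 18, 1], "spin": 0},
  {"offset": [-1, 18, 1], "spin": 0},
])

```text
time_s: 16.28
eef_pos: [405.9, 6.8, 272.4]
ee_rot: [0.0, 0.672, 0.741, 0.0]
force: [0.5, -0.2, 0.3]
grip_width: 0.452
grip_force: 0.0
```

Run:
```python
from h import *
s=ctrl.sense(); print(s['eef_pos'],s['dq'].round(2) if hasattr(s['dq'],'round') else s['dq'])
im,d=ctrl.capture('top'); save('end.png',im)
for q in ['hatch','hatch_grip','comb_mid']:
    for r in ctrl.place_of('top',q)[:3]: print(q,round(r['conf'],2),np.round(r['uv']),at_depth('top',r['uv'],d).round(1))
for P in [(380,-140,13),(500,-270,13)]:
    u,v=proj('top',P); print(P,u,v)
for P in [(390,-150),(390,-265),(475,-150),(475,-265)]: print(at_depth('top',proj('top',(*P,13)),d).round(1))
```

```text
[405.86822147   6.79582599 272.37961126] [-0.05  0.01 -0.   -0.   -0.   -0.01]
hatch 0.93 [216. 300.] [162.3 302.3  57.1]
hatch 0.68 [239. 192.] [471.3 234.5 107. ]
hatch 0.55 [388. 209.] [ 425.6 -205.5   39.4]
hatch_grip 0.92 [385. 208.] [ 429.5 -195.4   45.1]
hatch_grip 0.84 [216. 299.] [166.8 304.3  56.6]
comb_mid 0.9 [392. 161.] [ 583.4 -228.7    6.8]
comb_mid 0.3 [385. 209.] [ 426.6 -194.    41.6]
(380, -140, 13) 366.28694267208573 225.19905104416284
(500, -270, 13) 407.016393943054 186.34327630173408
[ 390.  -150.1   12.6]
[ 390.1 -265.1   12.4]
[ 475.  -150.    12.7]
[ 474.9 -264.9   13.5]
```

View pics/end.png

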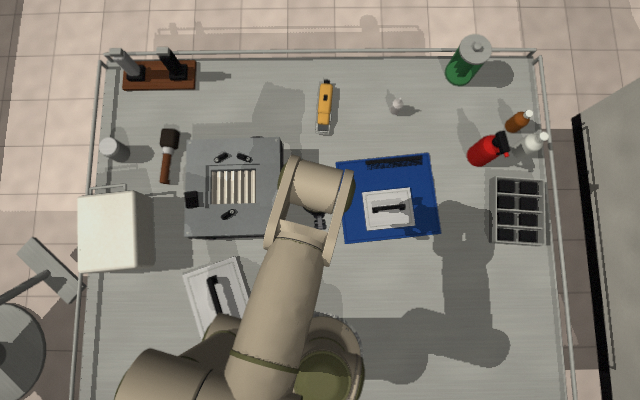

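The final top view shows the hatch flat on the mat at (388,208), handle up, with its top at 12.4–13.5 mm. The comb at (392,161) and the other items are unmoved, the buttons are clear, and the vacuum's opening is open. I'm handing the job in.

```bash
python3 -c "
from rig import ctrl
print(ctrl.finish_job())"
```

```text
the job is handed in; nothing more can be done
None
```

The job is handed in: all three turn buttons are swung well clear, and the smaller hatch lies flat, handle up, on the silicone mat, with the comb and everything else on the cart left where they were.

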